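# Start up the saw bay from its switch boxes

## Robot

A 6-joint arm with a two-finger parallel gripper is mounted at the origin on a cart in front of the work surface, level with it; the furniture and walls round the work are solid. World frame = base frame: x ahead of the robot, y to its left, z up, the work surface at z = 0. Lengths are in mm, angles in rad, forces in N, time in s.
With the tool pointing down it reaches from about 350 to 875 mm from the base axis. Payload 4.2 kg.
Tool frame: the origin (TCP) lies midway between the tips of the shut fingers; the grasp point (between the pads) lies 19 mm behind it; z points along the fingers, y is the line along which they close (so a half turn about z gives the same grasp; the last joint's range is limited). The gripper opens to 85 mm and grips with 20 to 120 N. Pads are 22 mm wide; open, the fingers measure 114 mm over their backs; the gripper's body (76 mm by 85 mm) begins 54 mm behind the grasp point. The pads swing forward as they close: fully open they stand 13 mm farther back than shut.
Start: joints at [1.591, 0.385, 0.008, 0, -1.194, -0.259], TCP at [147.804, 607.251, 231.312] pointing down, gripper open.
Joint ranges: [-3.14, 3.14], [-1.21, 2.06], [-1.07, 1.41], [-3.16, 2.05], [-2.99, -0.16], [-3.1, 3.1]. Speed limits (rad/s): [2.79, 2.79, 3.14, 3.14, 3.14, 3.14].

## Interface

Orientations are given as a unit quaternion [x, y, z, w].
In Python, from station import ctrl, hand, sensors, eyes gives the robot as it stands. Calls block until the motion is done:
- ctrl.move_ptp(position, orientation): joint-space move of the TCP to a pose.
- ctrl.servo_line(position, ori=None, v=150): straight line of the TCP; ori=None keeps the orientation; v is the mean speed in mm/s.
- ctrl.goto_joints(angles): joint-space move.
- hand.grip(opening, newtons=None): finger opening in mm; newtons is the grip in N (None keeps the last); returns when the fingers have stopped.
- ctrl.pause(seconds).
- ctrl.solve_ik(position, orientation): joint angles nearest the present ones, or None.
- sensors.observe(): the state.
- eyes.camera(name): name is "side" or "top"; returns the picture (420x560x3 uint8, red, green, blue); there is no depth.
- eyes.calibration(name): a dict with "vertical_fov" (degrees; the focal length in pixels is half the picture's height over the tangent of half this angle, whatever the lens; pixels are square), "cx", "cy" (the principal point, pixels), "rvec" (rotation vector, rad) and "tvec" (3), from world to camera coordinates, as OpenCV has them. Camera axes: x right, y down, z forward; pixel columns grow to the right and rows downward; lengths in mm; the calibration is good to about 2 mm. A picture is of the moment at which its call begins. calibration takes no time and is no camera call.
A pose or a line that the arm cannot do raises ctrl.PlanningError and nothing moves.
- ctrl.hand_in(): hands the job in; it is judged then, once.
The state is a dict: "t": time; "joint_pos": joint angles; "joint_vel": joint speeds; "joint_efforts": joint torques, N m; "tcp_pos": TCP position; "orientation": TCP orientation; "contact_force": force on the tool from outside, world axes, zero at the start; "moment": the same for the moment, N m; "finger_gap": finger opening in mm; "gripper_force": force on a finger pad.
Only numpy, scipy, OpenCV 4.12 (cv2) and the standard library are available. Lean on these libraries where they do the work, as an engineer would, in place of code of your own. Each camera call takes 0.05 s, during which the arm holds its last target. There are 200 camera calls.

## Task

Start up the saw bay from the four switch boxes on the worktop: with the fingertips press the square button (dust extractor) all the way down first, then the small round button (lamp), then the long bar button (saw), each lightly; a pressed button stays down. Leave the wide mushroom stop button up, do not lift, tip or push the boxes about, and do not disturb the things lying between them.

Things in the scene. Friction and masses are not known exactly. Their poses are not given: they have to be found in the camera images.
- square_box: Loose grey plastic switch box, 76 x 76 x 40 mm, 0.7 kg, carrying one black push button in the middle of its top: a square head 34 x 34 mm. Origin at the centre of the underside, z up; it stands level on the worktop at any of four places.
- square_top (a point): Centre of the top face of that box's button: 54 mm above the worktop (14 mm above the box) while up, 44 mm when fully down; moves with the button.
- square_button (a joint): How far that button is pressed, m: 0 = up, 0.010 = fully down on its stop. Moves straight down against a steady 4 N or so and stays where it is left (no spring).
- round_box: Loose grey plastic switch box, 76 x 76 x 40 mm, 0.7 kg, carrying one black push button in the middle of its top: a small round head 26 mm across. Origin at the centre of the underside, z up; it stands level on the worktop at any of four places.
- round_top (a point): Centre of the top face of that box's button: 54 mm above the worktop (14 mm above the box) while up, 44 mm when fully down; moves with the button.
- round_button (a joint): How far that button is pressed, m: 0 = up, 0.010 = fully down on its stop. Moves straight down against a steady 4 N or so and stays where it is left (no spring).
- bar_box: Loose grey plastic switch box, 76 x 76 x 40 mm, 0.7 kg, carrying one black push button in the middle of its top: a long bar head 18 x 60 mm (long along the box's y axis). Origin at the centre of the underside, z up; it stands level on the worktop at any of four places.
- bar_top (a point): Centre of the top face of that box's button: 54 mm above the worktop (14 mm above the box) while up, 44 mm when fully down; moves with the button.
- bar_button (a joint): How far that button is pressed, m: 0 = up, 0.010 = fully down on its stop. Moves straight down against a steady 4 N or so and stays where it is left (no spring).
- mushroom_box: Loose grey plastic switch box, 76 x 76 x 40 mm, 0.7 kg, carrying one black push button in the middle of its top: a wide round mushroom head 47 mm across, the stop button. Origin at the centre of the underside, z up; it stands level on the worktop at any of four places.
- mushroom_top (a point): Centre of the top face of that box's button: 54 mm above the worktop (14 mm above the box) while up, 44 mm when fully down; moves with the button.
- mushroom_button (a joint): How far that button is pressed, m: 0 = up, 0.010 = fully down on its stop. Moves straight down against a steady 4 N or so and stays where it is left (no spring).
- glue_jar: Glue jar, upright, 71 mm across, 102 mm high; loose bystander, to be left where it is. Origin at the centre of its underside.
- tape_measure: Tape measure standing on edge, 60 x 80 x 64 mm; loose bystander, to be left where it is. Origin at the centre of its underside.
- masking_tape: Roll of masking tape lying flat, 94 mm across, 24 mm high; loose bystander, to be left where it is. Origin at the centre of its underside.
- extension_1: Short steel socket extension lying flat, 46 x 16 x 14 mm; loose bystander, to be left where it is. Origin at the centre of its underside.
- hex_key: Long hex key lying flat, 108 x 57 x 6 mm; loose bystander, to be left where it is. Origin at the centre of its underside.

How it is judged (in metres and radians):
On the way, in this order (a step that is already met when the one before it is completed fails the run):
1. the square button is pressed down, the others still up (value of joint square_button above 0.006 m and value of joint each of round_button, bar_button below 0.003 m), for 0.1 s.
2. then the small round button is pressed down, the bar still up (value of joint each of square_button, round_button above 0.006 m and value of joint bar_button below 0.003 m), for 0.1 s.
3. then the bar button is pressed down (value of joint each of square_button, round_button, bar_button above 0.006 m), for 0.1 s.
At the end, for the whole second after the job is handed in: The square, small round and bar buttons are down (more than 6 of their 10 mm), the mushroom button is up (less than 3 mm), the four boxes stand level at rest within 30 mm of where they were, and the bystanders are within 30 mm of where they were (all of step 3 and value of joint mushroom_button below 0.003 m and distance of each of square_box, round_box, bar_box, mushroom_box, glue_jar, tape_measure, masking_tape, extension_1, hex_key from where it was at the start of the episode below 0.03 m and angle between each of square_box, round_box, bar_box, mushroom_box's own z axis and vertical below 0.1 rad and linear speed of each of square_box, round_box, bar_box, mushroom_box below 0.02 m/s); the robot touches nothing.
It fails at once if a later button is pressed before an earlier one ((value of joint round_button above 0.005 m and value of joint square_button below 0.005 m) or (value of joint bar_button above 0.005 m and value of joint round_button below 0.005 m)).
It fails at once if the mushroom stop button is pressed (3 mm) (value of joint mushroom_button above 0.003 m).
It fails at once if a switch box is lifted (12 mm), tipped (0.2 rad) or shifted (30 mm) (height (world z) of any of square_box, round_box, bar_box, mushroom_box above 0.012 m or angle between any of square_box, round_box, bar_box, mushroom_box's own z axis and vertical above 0.2 rad or distance of any of square_box, round_box, bar_box, mushroom_box from where it was at the start of the episode above 0.03 m).
It fails at once if a box or its button is pushed with more than 35 N (contact force between any of the arm, the fingers and square_box above 35 N or contact force between any of the arm, the fingers and round_box above 35 N or contact force between any of the arm, the fingers and bar_box above 35 N or contact force between any of the arm, the fingers and mushroom_box above 35 N).
It fails at once if a bystander is moved more than 30 mm (distance of any of glue_jar, tape_measure, masking_tape, extension_1, hex_key from where it was at the start of the episode above 0.03 m).
It also fails if it takes over 48 s, if anything falls off the work surface, if the arm or the gripper's body presses on something with over 40 N, if the wrist force passes 120 N, or if a joint passes its speed limit or range.

## Working session

There is one attempt and no reset: what is moved stays moved. The work goes in short steps, each a Python script; the robot and the scene stay as the last script left them, time stands still between calls to the robot, and variables do not carry over. Pictures are saved under pics/ and viewed, at most 10 in all, crops included, and the job is handed in when it is done.

```bash
mkdir -p pics; ls; python3 - <<'E'
from station import ctrl,hand,sensors,eyes
import cv2
for n in("top","side"):
    cv2.imwrite(f"pics/{n}1.png",eyes.camera(n)[:,:,::-1]); print(n,eyes.calibration(n))
s=sensors.observe();print(s["t"],s["tcp_pos"],s["orientation"],s["contact_force"])
E
```

```text
pics
top {'vertical_fov': 54.01314708475836, 'cx': 279.106894206227, 'cy': 212.66445643983985, 'rvec': array([ 2.11427342, -2.14958151,  0.1756554 ]), 'tvec': array([132.87398176, 541.38202482, 845.82603644])}
side {'vertical_fov': 51.518321365831554, 'cx': 278.9358877160491, 'cy': 214.35427556215902, 'rvec': array([ 0.54584779, -2.63436428,  1.28655627]), 'tvec': array([555.22415309, 117.99925864, 803.35139726])}
0.1 [147.69713585 606.77436414 230.33065612] [ 9.92870398e-01 -1.19194829e-01 -4.78890822e-05  9.80992048e-04] [ 0.28214692 -0.02389184  0.80653131]
```

View pics/top1.png

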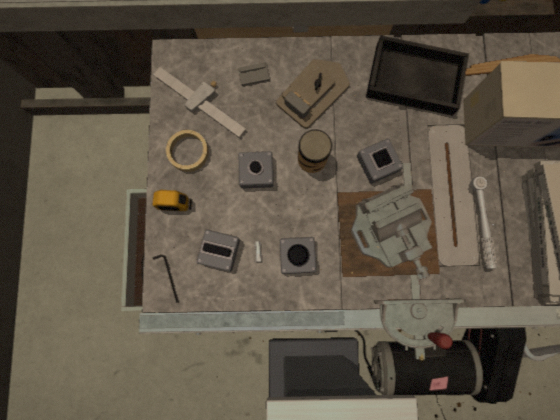

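View pics/side1.png

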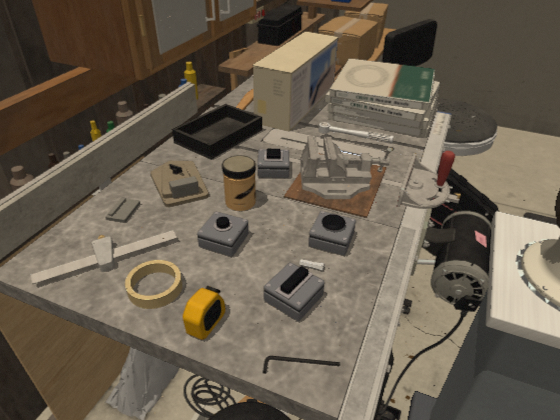

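The top view shows the buttons: square (381,158), round (255,168), mushroom (297,254) and bar (217,250). The side view shows a cast vise-like fixture close to the square box. Next I'll locate everything with rays.

```bash
cat > h.py <<'E'
import numpy as np,cv2
from station import ctrl,hand,sensors,eyes
def K(n):
    c=eyes.calibration(n);f=210/np.tan(np.radians(c["vertical_fov"])/2)
    return np.array([[f,0,c["cx"]],[0,f,c["cy"]],[0,0,1]]),cv2.Rodrigues(c["rvec"])[0],np.array(c["tvec"]),c["rvec"]
def ray(n,p):
    k,R,t,_=K(n);return -R.T@t,R.T@np.linalg.inv(k)@[p[0],p[1],1]
def onz(n,p,z):
    o,d=ray(n,p);return o+d*(z-o[2])/d[2]
def proj(n,P):
    k,_,t,r=K(n);return cv2.projectPoints(np.float64([P]),r,t,k,None)[0].ravel()
def tri(pt,ps):
    a,b=ray("top",pt);c,d=ray("side",ps)
    A=np.c_[b,-d];s=np.linalg.lstsq(A,c-a,rcond=None)[0];return (a+b*s[0]+c+d*s[1])/2
E
python3 - <<'E'
from h import *
np.set_printoptions(precision=1,suppress=True)
print("base",proj("top",[0,0,0]),"tcp",proj("top",[148,607,231]),proj("side",[148,607,231]),"cam",ray("top",(0,0))[0],ray("side",(0,0))[0])
img=cv2.imread("pics/top1.png");g=cv2.cvtColor(img,cv2.COLOR_BGR2GRAY)
for n,p in dict(square=(381,158),round=(255,168),mush=(297,254),bar=(217,250)).items():
    x,y=p;w=g[y-22:y+22,x-22:x+22]
    m=(w<50).astype(np.uint8)
    N,l,s,c=cv2.connectedComponentsWithStats(m)
    i=min(range(1,N),key=lambda i:np.hypot(*(c[i]-22))-0.1*s[i,4])
    (u,v),sz,a=cv2.minAreaRect(np.argwhere(l==i)[:,::-1].astype(np.float32))
    q=(u+x-22,v+y-22);P=onz("top",q,54)
    bx=cv2.boxPoints(((q),sz,a));W=[onz("top",b,54)[:2] for b in bx]
    e=[W[1]-W[0],W[2]-W[1]]
    print(n,q,s[i,4],"P",P,"sides",[(round(np.hypot(*k),1),round(np.degrees(np.arctan2(k[1],k[0])),1)) for k in e],"side px",proj("side",P))
print("jar",onz("top",(315,143),102),"vise pts",onz("top",(407,172),50),onz("top",(360,235),50), onz("top",(400,230),50))
sq=img[120:280,330:450];cv2.imwrite("pics/c1.png",np.hstack([cv2.resize(sq,(400,533),interpolation=2),cv2.resize(cv2.imread("pics/side1.png")[100:260,240:360],(400,533),interpolation=2)]))
E
```

```text
base [343.8 476.4] tcp [-26.4 447.4] [587.4 613.7] cam [394.3 121.9 925.1] [302.3 735.1 579.6]
square (381.96551513671875, 157.5862102508545) 229 P [ 660.7 -103.5   54. ] sides [(np.float64(34.1), np.float64(-67.3)), (np.float64(34.6), np.float64(-160.8))] side px [274.  151.8]
round (255.0, 166.5) 99 P [645.4 174.9  54. ] sides [(np.float64(21.9), np.float64(-91.0)), (np.float64(24.9), np.float64(179.5))] side px [223.5 220.1]
mush (298.0, 254.5) 364 P [452.   85.5  54. ] sides [(np.float64(43.4), np.float64(-46.1)), (np.float64(43.1), np.float64(-136.3))] side px [334.  219.2]
bar (216.5, 249.50000190734863) 209 P [465.4 257.5  54. ] sides [(np.float64(15.8), np.float64(-13.3)), (np.float64(58.4), np.float64(-104.9))] side px [295.4 276.5]
jar [680.   46.6 102. ] vise pts [ 628.3 -157.3   50. ] [491.6 -47.8  50. ] [ 500.9 -133.7   50. ]
```

View pics/c1.png

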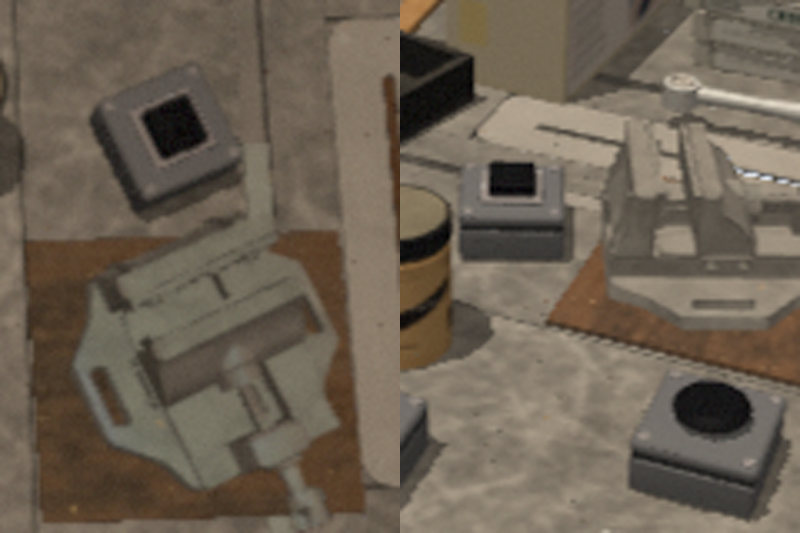

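The crop shows the square button clear of the vise jaw. I'll check the jaw height, then shut the hand and hover above the square button.

```bash
python3 - <<'E'
from h import *
np.set_printoptions(precision=1,suppress=True)
print("jaw",tri((359,204),(308,137)),tri((411,190),(325,130)))
hand.grip(0)
q=sensors.observe()["orientation"]
ctrl.move_ptp([661,-103.5,180],[.9929,-.1192,0,0])
s=sensors.observe();print(s["t"],s["tcp_pos"],s["orientation"],s["contact_force"],s["joint_pos"],s["finger_gap"])
a=eyes.camera("top")[:,:,::-1];b=eyes.camera("side")[:,:,::-1]
cv2.imwrite("pics/h.png",np.vstack([cv2.resize(a[60:280,180:460],None,fx=1.3,fy=1.3),cv2.resize(b[60:280,160:440],None,fx=1.3,fy=1.3)]))
E
```

```text
jaw [545.7 -27.1 154.5] [ 562.  -142.9  117.3]
3.9417 [ 661.2 -102.6  180.1] [ 1.  -0.1  0.  -0. ] [ 0.   0.1 -0.1] [ 0.1  0.5  0.1 -0.  -1.1  1.2] -0.2187473316777815
```

View pics/h.png

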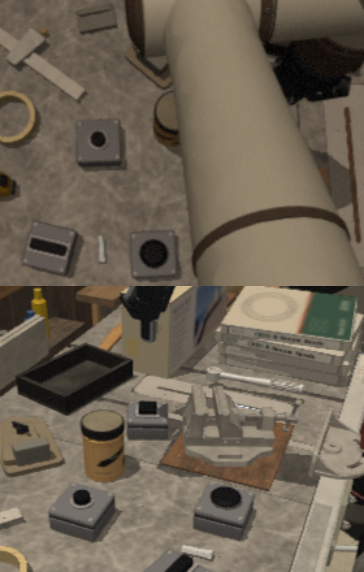

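The fingertip hovers over the square button in the side view, at about (275,104), and nothing has been disturbed. Now a guarded press.

```bash
cat >> h.py <<'E'
def press(x,y,hover=90,lim=9):
    ctrl.servo_line([x,y,64],v=60); f0=sensors.observe()["contact_force"]; log=[]
    for z in np.arange(60,40.9,-1):
        ctrl.servo_line([x,y,z],v=15); s=sensors.observe(); f=s["contact_force"]-f0
        log.append((int(z),round(s["tcp_pos"][2],1),round(f[2],1),round(np.hypot(f[0],f[1]),1)))
        if np.linalg.norm(f)>lim: break
    ctrl.servo_line([x,y,hover],v=60); print(log[-13:]); print(sensors.observe()["t"])
E
python3 - <<'E'
from h import *
press(661,-103.5,180)
E
```

```text
[(54, np.float64(54.1), np.float64(1.1), np.float64(1.3)), (53, np.float64(53.5), np.float64(4.1), np.float64(1.4)), (52, np.float64(52.3), np.float64(4.7), np.float64(0.7)), (51, np.float64(51.0), np.float64(4.5), np.float64(0.5)), (50, np.float64(49.9), np.float64(3.0), np.float64(1.0)), (49, np.float64(48.9), np.float64(4.4), np.float64(0.7)), (48, np.float64(47.9), np.float64(3.6), np.float64(1.0)), (47, np.float64(47.0), np.float64(4.4), np.float64(0.4)), (46, np.float64(46.0), np.float64(4.6), np.float64(0.9)), (45, np.float64(45.0), np.float64(3.3), np.float64(0.6)), (44, np.float64(44.0), np.float64(3.4), np.float64(0.5)), (43, np.float64(43.6), np.float64(7.1), np.float64(1.9)), (42, np.float64(43.4), np.float64(10.2), np.float64(1.9))]
13.4917
```

The square button is fully down: contact at 54 mm, stop at 44 mm. Round is next.

```bash
python3 - <<'E'
from h import *
ctrl.move_ptp([645.4,174.9,160],[.9929,-.1192,0,0])
press(645.4,174.9,120)
E
```

```text
[(53, np.float64(53.5), np.float64(2.5), np.float64(0.4)), (52, np.float64(52.3), np.float64(3.2), np.float64(0.3)), (51, np.float64(51.0), np.float64(2.3), np.float64(1.1)), (50, np.float64(49.9), np.float64(1.6), np.float64(0.6)), (49, np.float64(48.9), np.float64(2.2), np.float64(1.4)), (48, np.float64(47.9), np.float64(2.7), np.float64(0.2)), (47, np.float64(46.9), np.float64(2.3), np.float64(1.3)), (46, np.float64(46.0), np.float64(2.9), np.float64(1.2)), (45, np.float64(45.0), np.float64(2.1), np.float64(2.1)), (44, np.float64(44.0), np.float64(2.2), np.float64(1.1)), (43, np.float64(43.6), np.float64(5.7), np.float64(0.6)), (42, np.float64(43.4), np.float64(7.8), np.float64(1.3)), (41, np.float64(43.2), np.float64(12.0), np.float64(1.8))]
22.9583
```

```bash
python3 - <<'E'
from h import *
ctrl.move_ptp([465.4,257.5,120],[.9929,-.1192,0,0])
press(465.4,257.5,150)
ctrl.move_ptp([300,500,230],[.9929,-.1192,0,0])
print(sensors.observe()["t"])
a=eyes.camera("top")[:,:,::-1];b=eyes.camera("side")[:,:,::-1]
cv2.imwrite("pics/end.png",np.vstack([a[60:350],b[60:350]]))
E
```

```text
[(54, np.float64(54.0), np.float64(0.5), np.float64(1.1)), (53, np.float64(53.2), np.float64(3.2), np.float64(0.8)), (52, np.float64(52.1), np.float64(3.2), np.float64(0.4)), (51, np.float64(51.0), np.float64(3.1), np.float64(0.0)), (50, np.float64(49.9), np.float64(2.7), np.float64(1.1)), (49, np.float64(48.9), np.float64(2.4), np.float64(1.6)), (48, np.float64(47.9), np.float64(2.4), np.float64(1.1)), (47, np.float64(46.9), np.float64(2.6), np.float64(0.9)), (46, np.float64(46.0), np.float64(3.0), np.float64(0.7)), (45, np.float64(44.9), np.float64(2.6), np.float64(1.3)), (44, np.float64(44.0), np.float64(3.0), np.float64(0.7)), (43, np.float64(43.5), np.float64(6.9), np.float64(1.4)), (42, np.float64(43.1), np.float64(10.0), np.float64(2.3))]
31.7167
32.8833
```

View pics/end.png

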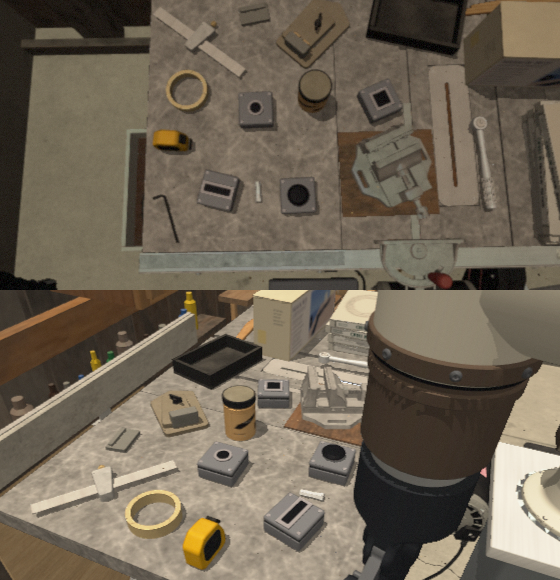

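The three pressed buttons sit low, with their rims visible: square (381,98), round (255,107) and bar (218,190) in the upper half. The mushroom is still up, and the boxes and bystanders look unmoved.

```bash
python3 -c "
from h import *
print(ctrl.hand_in())"
```

```text
the job is handed in; nothing more can be done
None
```

I pressed the square, round and bar buttons fully down in that order, at about 12 N at most; the mushroom stop is still up, nothing looks moved in the final pictures, and I handed the job in at about 33 s, with no verdict returned.

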